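# Hang the fuel cell's weighing tray on the spring balance

### The arm

A 6-joint arm with a two-finger parallel gripper is mounted at the origin on the work surface. World frame = base frame: x ahead of the robot, y to its left, z up, the work surface at z = 0. Lengths are in m, angles in rad, forces in N, time in s.
With the tool pointing down it reaches from about 0.425 to 0.95 m from the base axis. Payload 14.7 kg.
Tool frame: the origin (TCP) lies between the finger pads; the fingertips stand 17 mm ahead of it and the grasp point (between the pads) lies 2 mm behind it; x points along the fingers, z is the direction in which the jaws open and shut, and the axes are right-handed (so a half turn about x gives the same grasp; the last joint's range is limited). The gripper opens to 85 mm and grips with 20 to 120 N. Pads are 22 mm wide; open, the fingers measure 114 mm over their backs; the gripper's body (76 mm by 85 mm) begins 54 mm behind the grasp point. The pads swing forward as they close: fully open they stand 13 mm farther back than shut.
Start: joints at [1.215, 0.48, 1.596, -0, 1.065, -0.047], TCP at [0.198, 0.619, 0.227] pointing down, gripper open.
Joint ranges: [-2.75, 2.75], [-0.82, 2.05], [0.23, 2.67], [-1.56, 4.7], [0.09, 2.69], [-2.92, 2.92]. Speed limits (rad/s): [1.89, 1.89, 2.39, 3.01, 3.01, 3.01].

### API

Orientations are given as a rotation vector (axis times angle).
In Python, from bench import telemetry, cams, manip gives the robot as it stands. The module is installed in compiled form; this text tells all that it offers.
- The arm moves only by the shell command python3 -m pendant 'ROWS' [FORCE]. ROWS is JSON, a list of rows, each a list of 3 entries, a list of its own where there are three numbers: the opening in per cent of the stroke, from 0 (shut) to 100 (fully open), then the shift along the tool's x, y, z in m, then the turn, a rotation vector about the tool's x, y, z in rad. In form: [[claw, [tx, ty, tz], [ax, ay, az]], ...]. A call has 1 to 8 rows; each row shifts and turns the commanded pose from where the row before left it, along the tool's axes as they then stand; what a row does not reach is not made up. A row lasts 1/10 s, in which the tool goes at most 50 mm and 8.59 degrees, less where a joint would pass 70% of its speed; a pose out of reach is approached as far as the arm can. A call with a gripper value outside its range is refused whole. The fingers move at their own pace and stop on an object; FORCE is the grip in N (left out, the last holds). Time passes only in rows, so rows that do not move let the fingers close. It gives the time, the measured TCP pose, the force and the opening at its end, in the units of the state.
- telemetry.read_state(): the state, without advancing time (a new reading comes with each control period).
- cams.camera(name): name is "scene" or "top" or "wrist"; returns the picture (480x640x3 uint8, red, green, blue); there is no depth.
- cams.camera_model(name): a dict with "intrinsics" (3x3 intrinsics, pixels), "R" (3x3) and "t" (3): a world point X has camera coordinates R X + t. Camera axes: x right, y down, z forward; pixel columns grow to the right and rows downward; lengths in m; the calibration is good to about 2 mm. A picture is of the moment at which its call begins: read the wrist's pose just before it. camera_model takes no time and is no camera call; for the wrist camera it gives the pose at the moment of the call.
- manip.sign_off(): hands the job in, once; it reports no verdict.
The state is a dict: "time_s": time; "qpos": joint angles; "qvel": joint speeds; "joint_torque": joint torques, N m; "tool_pos": TCP position; "tcp_rot": TCP orientation; "force": force on the tool from outside, world axes, zero at the start; "moment": the same for the moment, N m; "gripper_width": opening from 0.0 (shut) to 1.0 (fully open).
Only numpy, scipy, OpenCV 4.12 (cv2) and the standard library are available. Lean on these libraries where they do the work, as an engineer would, in place of code of your own. Each camera call takes 0.05 s, during which the arm holds its last target. There are 200 camera calls.

### The job

Lift the hanging tray with the fuel cell in it off the blue storage rack and, without setting it down anywhere and keeping it level, hang it by its bar in both prongs of the spring balance. Keep hold of the tray and ease it down slowly until the balance carries its whole weight, and only then let go, so that the sprung fork neither drops, springs back nor is pressed to its stop. Leave everything else on the bench alone.

Things in the scene. Friction and masses are not known exactly. Their poses are not given: they have to be found in the camera images.
- tray: white open tray 90 (x) x 112 (y) x 18 mm hanging from an aluminium bail: two uprights (8 mm thick) at y = +-50 mm rise to a round horizontal bar (8 mm thick, along y) whose axis is 105 mm above the tray's underside. An orange grip 12 (x) x 26 (y) mm stands on the middle of the bar and rises 52 mm above the bar's axis. 100 g. Origin: centre of the underside, z up
- tray_bar (a point): middle of the tray's bar, on its axis; axes as the tray (y along the bar), about which the tray swings freely. Hung, the prongs pass under the bar, between the uprights and above the cell: the tray comes off (and goes on) by raising the bar 24 to 40 mm above its seat and moving it more than 40 mm out along the fork's local -x
- tray_handle (a point): point in the orange grip 32 mm above the bar's axis, a good place to pinch across its 12 mm thickness (along the tray's x), from above, between the prongs
- cell: the fuel cell: blue and clear block 78 x 60 x 44 mm with brass bolts, loose in the tray on its 3 mm floor, origin under its centre. Its mass is not known: between 88 and 550 g
- rack: storage rack, fixed: blue base plate 220 x 140 x 10 mm and two blue posts (110 mm behind the notches, local +x) carrying a rigid fork of two prongs, level 235 mm up. Origin on the table right under the middle between its two notches
- rack_seat (a point): middle between the rack's two notches, where the bar's middle lies when hung: 235 mm above the table. Fork: two 8 mm round steel prongs, 64 mm apart, pointing along local -x, each with a V notch (45 degree sides, catches the bar up to 15 mm off in x). Prong tips rise 16 mm, the part behind the notch 10 mm above a seated bar's axis
- balance: spring balance, fixed: black base plate 220 x 140 x 10 mm, two clear columns (34 mm across, 125 mm high, 110 mm behind the notches, local +x) with a sprung fork and red crosspiece on top. Origin on the table right under the middle between its two notches
- balance_seat (a point): middle between the balance's two notches, where the bar's middle lies when hung; it goes down with the fork; 235 mm above the table when unloaded. Fork: two 8 mm round steel prongs, 64 mm apart, pointing along local -x, each with a V notch (45 degree sides, catches the bar up to 15 mm off in x). Prong tips rise 16 mm, the part behind the notch 10 mm above a seated bar's axis
- balance_fork (a joint): how far the fork is pressed down, m: 0 unloaded, 0.11 at its stop. Spring 70 N/m (14 mm per newton), so the loaded tray makes it sink 26 to 91 mm depending on the unknown weight; made for slow loading: 0.08 m/s is too fast, about 0.03 m/s is good
- meter: white analogue meter on a white foot, 130x120x79 mm; bystander, leave it alone
- breadboard: white breadboard, 55x165x10 mm; bystander, leave it alone
- weight: brass laboratory weight, 36 mm across, 46 high mm; bystander, leave it alone
- beaker: glass beaker, 70 mm across, 90 high mm; bystander, leave it alone
- bottle: clear bottle with blue cap, 60 across, 110 high mm; bystander, leave it alone
- screwdriver: red-handled screwdriver lying down, about 200 mm long; bystander, leave it alone
- spare_cell: spare blue fuel cell on a white foot, 70x60x65 mm; bystander, leave it alone
Not all that is in view belongs to the job. What is shaped like the tray but green or purple is not meant.

How it is judged:
On the way, in this order (a step that is already met when the one before it is completed fails the run):
1. the tray is lifted off the rack (z of tray_bar in the frame of rack_seat above 0.02 m and contact force between tray and rack below 0.1 N), for 0.1 s.
2. the bar lies in both notches and the balance takes load while the fingers still hold the tray (horizontal distance between tray_bar and balance_seat below 0.012 m and z of tray_bar in the frame of balance_seat between -0.006 and 0.006 m and angle between the y axis of tray and the y axis of balance, either way round below 0.15 rad and value of joint balance_fork above 0.015 m and contact force between the fingers and tray above 0.5 N), for 0.2 s.
At the end, for the whole second after the job is handed in: the tray hangs released and at rest on the balance alone: bar within 12 mm sideways and 6 mm in height of the notches' middle, square to the prongs and level within 0.15 rad, the fuel cell standing in it, the fork sunk over 15 mm and still (under 0.02 m/s, tray under 0.04 m/s) (horizontal distance between tray_bar and balance_seat below 0.012 m and z of tray_bar in the frame of balance_seat between -0.006 and 0.006 m and angle between the y axis of tray and the y axis of balance, either way round below 0.15 rad and x of cell in the frame of tray between -0.03 and 0.03 m and y of cell in the frame of tray between -0.04 and 0.04 m and z of cell in the frame of tray between -0.012 and 0.012 m and velocity of joint balance_fork between -0.02 and 0.02 m/s and value of joint balance_fork above 0.015 m and angle between tray's own z axis and vertical below 0.15 rad and linear speed of tray below 0.04 m/s and contact force between the fingers and tray below 0.05 N and contact force between tray and rack below 0.05 N); the robot touches nothing.
It fails at once if the balance's fork moves faster than 0.08 m/s (dropped, jerked or sprung back) (velocity of joint balance_fork above 0.08 m/s or velocity of joint balance_fork below -0.08 m/s).
It fails at once if the balance is pressed: over 10 N between tray and balance, or the fork beyond 0.105 m (contact force between tray and balance above 10 N or value of joint balance_fork above 0.105 m).
It fails at once if the tray tips by more than 0.3 rad or the fuel cell leaves it (angle between tray's own z axis and vertical above 0.3 rad or not (z of cell in the frame of tray between -0.03 and 0.03 m)).
It fails at once if the tray is set down (underside below 20 mm) (height (world z) of tray below 0.02 m).
It fails at once if a bystander is touched by the tray or moved by more than 15 mm (contact force between tray and meter above 0.3 N or contact force between tray and breadboard above 0.3 N or contact force between tray and weight above 0.3 N or contact force between tray and beaker above 0.3 N or contact force between tray and bottle above 0.3 N or contact force between tray and screwdriver above 0.3 N or contact force between tray and spare_cell above 0.3 N or distance of any of meter, breadboard, weight, beaker, bottle, screwdriver, spare_cell from where it was at the start of the episode above 0.015 m).
It also fails if it takes over 58 s, if anything falls off the work surface, if the arm or the gripper's body presses on something with over 40 N, if the wrist force passes 120 N, or if a joint passes its speed limit or range.

## Working session

There is one attempt and no reset: what is moved stays moved. The work goes in short steps, Python scripts to look and compute and a shell command to move; the robot and the scene stay as the last step left them, time stands still between calls to the robot, and variables do not carry over. Pictures are saved under pics/ and viewed, about 8 in all and at most 12, crops included, and the job is handed in when it is done.

```bash
mkdir -p pics; cat > h.py <<'E'
import numpy as np, cv2
from bench import telemetry, cams, manip
from scipy.spatial.transform import Rotation as Ro
def snap(n,f):
    im=cams.camera(n); cv2.imwrite('pics/'+f,im[:,:,::-1]); return im
def ray(n,u,v,m=None):
    m=m or cams.camera_model(n); R=np.array(m['R']);t=np.array(m['t'])
    return -R.T@t, R.T@np.linalg.solve(np.array(m['intrinsics']),[u,v,1.])
def onz(n,u,v,z,m=None):
    c,d=ray(n,u,v,m); return c+d*(z-c[2])/d[2]
def proj(n,X,m=None):
    m=m or cams.camera_model(n); p=np.array(m['intrinsics'])@(np.array(m['R'])@X+np.array(m['t'])); return p[:2]/p[2]
E
python3 - <<'E'
from h import *
print(telemetry.read_state())
a=snap('top','top0.png');b=snap('scene','sc0.png')
for n in('top','scene'):
    c,d=ray(n,320,240);print(n,c,d, cams.camera_model(n)['intrinsics'][0])
print(Ro.from_rotvec(telemetry.read_state()['tcp_rot']).as_matrix().round(3))
E
```

```text
{'time_s': 0.0, 'qpos': array([ 1.21539538e+00,  4.80826619e-01,  1.59687387e+00,  5.52863404e-07,
        1.06510031e+00, -4.65805249e-02]), 'qvel': array([-0.00058108, -0.00111951, -0.00115876, -0.00155572, -0.00075686,
       -0.00248089]), 'joint_torque': array([ 2.33514889e-03, -9.50647759e+01, -4.30209303e+01,  1.25812517e-04,
        1.19942598e-02, -6.40535927e-05]), 'tool_pos': array([0.19737971, 0.61886758, 0.22637578]), 'tcp_rot': array([-0.97945839,  1.34064894,  0.97835305]), 'force': array([-0.05979381,  0.10260194,  0.61462669]), 'moment': array([0.07852099, 0.04676311, 0.01617205]), 'gripper_width': 0.9977589768919901}
top [ 0.2317733  -0.0942546   1.60279147] [ 0.14517796  0.01759826 -0.98959272] [538.96006453   0.         326.57734679]
scene [0.90259289 0.79266322 1.18507142] [-0.34666031 -0.62602524 -0.69865974] [535.93157529   0.         316.54451228]
[[-0.    -0.953  0.304]
 [-0.001  0.304  0.953]
 [-1.     0.    -0.001]]
```

View pics/top0.png

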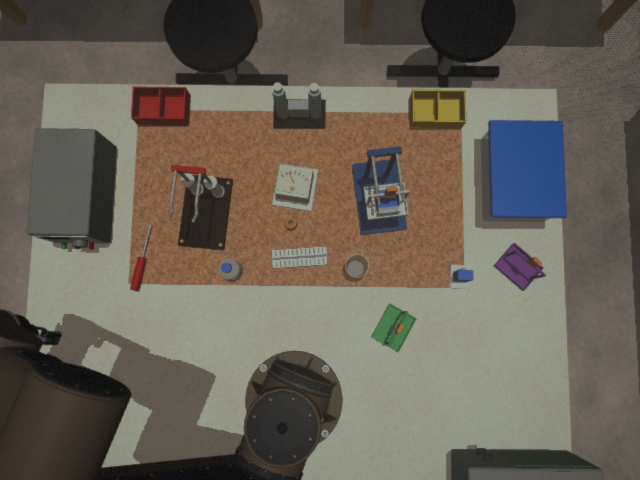

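View pics/sc0.png

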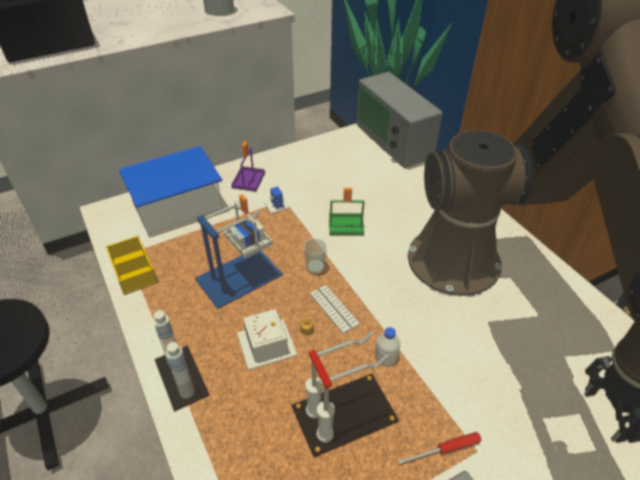

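Top view: the rack's white tray with its orange grip is near (390,189). The balance is near (190,200), with its red crosspiece at (187,170). Decoys: green at (395,328) and purple at (520,265), both standing on the table. Only the white tray at (390,189), hanging on the blue rack, fits. I'll confirm it in an enlarged crop.

```bash
python3 - <<'E'
from h import *
t=cv2.imread('pics/top0.png');s=cv2.imread('pics/sc0.png')
def c(im,x,y,w=80,h=60): return cv2.resize(im[y:y+2*h-0,x:x+2*w][:100,:133],(399,300),interpolation=cv2.INTER_CUBIC)
T=np.vstack([np.hstack([c(t,320,140),c(t,150,155)]),np.hstack([c(s,185,185),c(s,290,320)])])
cv2.imwrite('pics/crop1.png',T)
for n,im in(('top',t),('scene',s)):
    h=cv2.cvtColor(im,cv2.COLOR_BGR2HSV)
    for nm,lo,hi in(('orange',(6,150,120),(18,255,255)),('red',(0,170,120),(5,255,255)),('red2',(174,150,100),(180,255,255)),('blue',(105,120,40),(125,255,255))):
        k,l,st,ce=cv2.connectedComponentsWithStats(cv2.inRange(h,lo,hi))
        for i in range(1,k):
            if st[i,4]>15: print(n,nm,st[i],ce[i].round(1), [np.round(onz(n,*ce[i],z),3).tolist()[:2] for z in (.287,.267,.235)])
E
```

```text
top orange [387 187   9   4  32] [391.3 188.7] [[0.556, -0.247], [0.561, -0.249], [0.569, -0.253]]
top orange [534 258   7   8  22] [537.  261.3] [[0.379, -0.604], [0.381, -0.611], [0.385, -0.624]]
top red [164  93  21  26 410] [174.3 107. ] [[0.762, 0.305], [0.77, 0.311], [0.783, 0.321]]
top red [133  97  27  21 409] [148.9 107. ] [[0.762, 0.37], [0.77, 0.377], [0.783, 0.388]]
top red [171 165  34   8 145] [187.9 168.7] [[0.601, 0.263], [0.607, 0.269], [0.616, 0.278]]
top red [132 257  11  32 133] [137. 273.] [[0.337, 0.377], [0.339, 0.384], [0.341, 0.395]]
top blue [ 489  121   78   97 7133] [527.  168.7] [[0.612, -0.587], [0.618, -0.594], [0.627, -0.606]]
top blue [378 201  20   7  76] [388.1 203.9] [[0.518, -0.239], [0.522, -0.241], [0.529, -0.245]]
top blue [222 263   9   9  68] [226.  267.1] [[0.355, 0.159], [0.357, 0.163], [0.36, 0.169]]
top blue [458 270  15  10 138] [464.8 274.8] [[0.343, -0.426], [0.345, -0.431], [0.348, -0.439]]
scene orange [242 142   5  14  46] [244.3 148.1] [[0.468, -0.451], [0.458, -0.478], [0.443, -0.523]]
scene orange [345 188   6  13  73] [347.3 193
[... 1521 characters left out ...]
, [0.666, -0.245]]
scene blue [246 222   7   7  26] [249.5 224.9] [[0.585, -0.141], [0.578, -0.162], [0.566, -0.195]]
scene blue [237 225  12  19  79] [243.4 232.6] [[0.609, -0.122], [0.602, -0.143], [0.592, -0.175]]
scene blue [223 257  20  19 152] [230.6 266.8] [[0.679, -0.032], [0.674, -0.05], [0.666, -0.079]]
scene blue [198 273  36  33 458] [213.5 289.5] [[0.737, 0.014], [0.733, -0.003], [0.727, -0.031]]
scene blue [226 273  22  17 228] [236.2 280.8] [[0.684, 0.014], [0.679, -0.003], [0.671, -0.031]]
scene blue [235 286  17  11  71] [243.1 290.8] [[0.681, 0.048], [0.676, 0.032], [0.668, 0.005]]
scene blue [386 328   9   9  63] [389.8 332.2] [[0.46, 0.292], [0.45, 0.281], [0.435, 0.263]]
```

View pics/crop1.png

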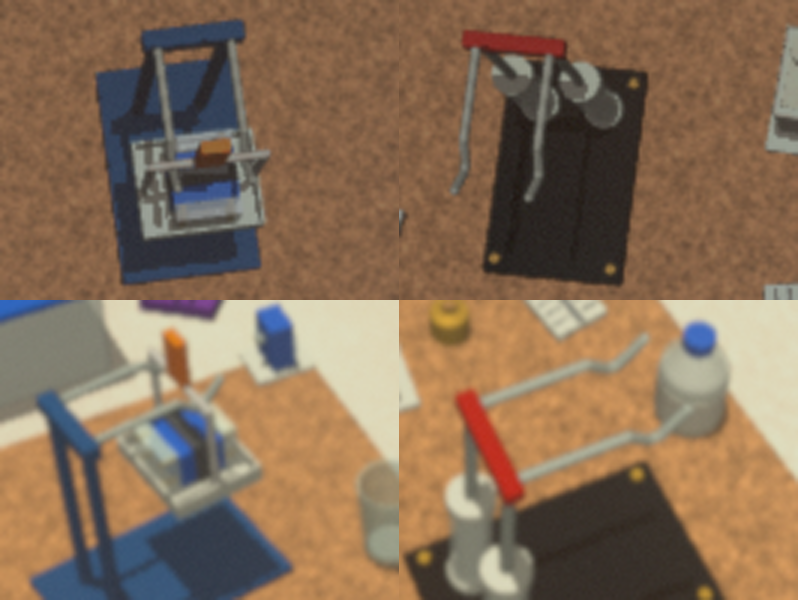

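The crop confirms it: the white tray with the orange grip and the blue/clear cell hangs on the blue rack. The balance has a red crosspiece, and its notch kinks are visible at scene (359,342) and (375,367). Next I measure the axes.

```bash
python3 - <<'E'
from h import *
t=cv2.imread('pics/top0.png');h=cv2.cvtColor(t,cv2.COLOR_BGR2HSV)
def rect(mask,x,y,w,hh,z,name):
    m=np.zeros_like(mask);m[y:y+hh,x:x+w]=mask[y:y+hh,x:x+w]
    m=cv2.morphologyEx(m,cv2.MORPH_CLOSE,np.ones((5,5)))
    cs=max(cv2.findContours(m,0,2)[0],key=cv2.contourArea)
    hull=cv2.convexHull(cs)[:,0]
    P=np.array([onz('top',*p,z)[:2] for p in hull])*1000
    r=cv2.minAreaRect(P.astype(np.float32));print(name,r); return r
blue=cv2.inRange(h,(105,80,20),(128,255,255)); 
rect(blue,345,160,75,85,.01,'rackplate')
rect(blue,350,140,70,20,.245,'rackcross')
dark=cv2.inRange(h,(0,0,0),(180,255,62))
rect(dark,170,170,70,85,.01,'balplate')
red=cv2.inRange(h,(0,140,80),(6,255,255))|cv2.inRange(h,(172,140,80),(180,255,255))
rect(red,165,160,45,20,.24,'balcross')
def tri(a,b):
    (c1,d1),(c2,d2)=ray('top',*a),ray('scene',*b)
    d1/=np.linalg.norm(d1);d2/=np.linalg.norm(d2)
    s=np.linalg.lstsq(np.c_[d1,-d2],c2-c1,rcond=None)[0];p,q=c1+s[0]*d1,c2+s[1]*d2
    return ((p+q)/2).round(4),np.linalg.norm(p-q).round(4)
T=lambda x,y:(150+(x-399)/3,155+y/3); S=lambda x,y:(290+(x-399)/3,320+(y-300)/3)
T1=lambda x,y:(320+x/3,140+y/3); S1=lambda x,y:(185+x/3,185+(y-300)/3)
print('notchL',tri(T(466,168),S(655,440)),'notchR',tri(T(540,176),S(607,367)))
print('tipL',tri(T(455,192),S(690,410)),'tipR',tri(T(528,200),S(645,338)))
print('notch@.225',[onz('top',*T(466,168),.225),onz('top',*T(540,176),.225)])
print('tips@.245',[onz('top',*T(455,192),.245),onz('top',*T(528,200),.245)])
print('grip',tri(T1(214,153),S1(176,358)))
print('gripends bar@.235',onz('top',*T1(137,160),.235),onz('top',*T1(268,154),.235))
for a,b in(((158,48),(168,135)),((233,40),(244,132)),):print('rackprong',onz('top',*T1(*a),.241),onz('top',*T1(*b),.241))
for a,b in(((475,55),(463,145)),((549,60),(539,150)),):print('balprong',onz('top',*T(*a),.241),onz('top',*T(*b),.241))
E
```

```text
rackplate ((650.9483032226562, -233.08770751953125), (114.05360412597656, 132.3440704345703), 7.7687668800354)
rackcross ((665.848388671875, -233.08804321289062), (14.261580467224121, 84.66119384765625), 8.029394149780273)
balplate ((550.5310668945312, 279.9554748535156), (138.29598999023438, 223.2332305908203), 84.9857177734375)
balcross ((613.8362426757812, 276.080810546875), (89.79829406738281, 15.265844345092773), 85.1249008178711)
notchL (array([0.5051, 0.3159, 0.2251]), np.float64(0.0007)) notchR (array([0.5007, 0.25  , 0.225 ]), np.float64(0.004))
tipL (array([0.4799, 0.3179, 0.2466]), np.float64(0.0006)) tipR (array([0.4744, 0.2541, 0.2481]), np.float64(0.0019))
notch@.225 [array([0.50533143, 0.31574994, 0.225     ]), array([0.49907599, 0.2511873 , 0.225     ])]
tips@.245 [array([0.48041598, 0.31819171, 0.245     ]), array([0.47426826, 0.25552929, 0.245     ])]
grip (array([ 0.5571, -0.2501,  0.2601]), np.float64(0.0002))
gripends bar@.235 [ 0.55611695 -0.18648758  0.235     ] [ 0.56280226 -0.29961056  0.235     ]
rackprong [ 0.65416444 -0.20387474  0.241     ] [ 0.5770256  -0.21269242  0.241     ]
rackprong [ 0.66210165 -0.26892577  0.241     ] [ 0.58047199 -0.27815155  0.241     ]
balprong [0.60164929 0.30798986 0.241     ] [0.52221387 0.31453787 0.241     ]
balprong [0.59799306 0.24373128 0.241     ] [0.51864797 0.24900201 0.241     ]
```

```bash
python3 -m pendant '[[100,[-0.022,0,0],[0.1414,0,0]],[100,[-0.022,0,0],[0.1414,0,0]],[100,[-0.022,0,0],[0.1414,0,0]],[100,[-0.022,0,0],[0.1414,0,0]],[100,[-0.022,0,0],[0.1414,0,0]],[100,[-0.022,0,0],[0.1414,0,0]],[100,[-0.022,0,0],[0.1414,0,0]],[100,[-0.022,0,0],[0.1414,0,0]]]' 40
python3 -m pendant '[[100,[0,-0.035,0.04],[0,0,0]],[100,[0,-0.035,0.04],[0,0,0]],[100,[0,-0.035,0.04],[0,0,0]],[100,[0,-0.035,0.04],[0,0,0]],[100,[0,-0.035,0.04],[0,0,0]],[100,[0,-0.035,0.04],[0,0,0]],[100,[0,-0.04,0],[0,0,0]],[100,[0,-0.04,0],[0,0,0]]]'
python3 -m pendant '[[100,[0,-0.04,0],[0,0,0]],[100,[0,-0.04,0],[0,0,0]],[100,[0,-0.04,0],[0,0,0]],[100,[0,-0.04,0],[0,0,0]],[100,[0,-0.04,0],[0,0,0]],[100,[0,-0.04,0],[0,0,0]],[100,[0,-0.04,0],[0,0,0]],[100,[0,-0.04,0],[0,0,0]]]'
```

```text
time_s: 0.9
tool_pos: [0.1974, 0.619, 0.4035]
tcp_rot: [-0.099, 1.569, 0.098]
force: [1.1, 1.0, -0.9]
gripper_width: 0.998
time_s: 1.7
tool_pos: [0.4584, 0.3717, 0.402]
tcp_rot: [-0.103, 1.57, 0.101]
force: [0.2, -0.7, 0.5]
gripper_width: 1.0
time_s: 2.5
tool_pos: [0.4991, 0.0547, 0.4029]
tcp_rot: [-0.103, 1.569, 0.103]
force: [1.2, -0.1, -0.8]
gripper_width: 1.0
```

```bash
python3 -m pendant '[[100,[0,-0.04,0.003],[0,0,0]],[100,[0,-0.04,0.003],[0,0,0]],[100,[0,-0.04,0.003],[0,0,0]],[100,[0,-0.04,0.003],[0,0,0]],[100,[0,-0.04,0.003],[0,0,0]],[100,[0,-0.04,0.003],[0,0,0]],[100,[0,-0.04,0],[0,0,0]],[100,[0,-0.03,0],[0,0,0]]]'
python3 - <<'E'
from h import *
import pickle
s=telemetry.read_state();m=cams.camera_model('wrist');im=snap('wrist','w0.png')
pickle.dump((s,m),open('w0.pkl','wb'))
R=Ro.from_rotvec(s['tcp_rot']).as_matrix();print(s['time_s'],s['tool_pos'],R.round(3).tolist())
print(ray('wrist',320,240,m)); print([proj('wrist',np.array([.557,-.249,z]),m) for z in (.287,.267,.235)])
h=cv2.cvtColor(im,cv2.COLOR_RGB2HSV)
k,l,st,ce=cv2.connectedComponentsWithStats(cv2.inRange(h,(6,150,100),(18,255,255)))
for i in range(1,k):
    if st[i,4]>150:
        r=cv2.minAreaRect(np.argwhere(l==i)[:,::-1].astype(np.float32));print(st[i],ce[i],r,cv2.boxPoints(r).tolist())
E
```

```text
time_s: 3.3
tool_pos: [0.5575, -0.2511, 0.4025]
tcp_rot: [-0.102, 1.569, 0.102]
force: [0.1, -0.1, -0.4]
gripper_width: 1.0
3.3 [ 0.5574531  -0.25107972  0.40248229] [[-0.001, -0.13, 0.992], [0.0, 0.992, 0.13], [-1.0, 0.0, -0.001]]
(array([ 0.54792132, -0.17594975,  0.54990991]), array([ 0.03149118, -0.28214172, -0.95895338]))
[array([321.2151141 , 235.04425886]), array([321.24878016, 228.85471522]), array([321.29435269, 220.47615074])]
[ 17 187  51  23 727] [ 41.33837689 197.50756534] ((42.05706024169922, 197.79672241210938), (19.715667724609375, 49.28916931152344), 79.11447143554688) [[15.994292259216309, 192.7703399658203], [64.39657592773438, 183.4622039794922], [68.11982727050781, 202.82310485839844], [19.717544555664062, 212.13124084472656]]
[316 212  14  40 478] [322.25313808 232.02301255] ((322.5, 231.5), (13.0, 39.0), 0.0) [[316.0, 251.0], [316.0, 212.0], [329.0, 212.0], [329.0, 251.0]]
```

View pics/w0.png

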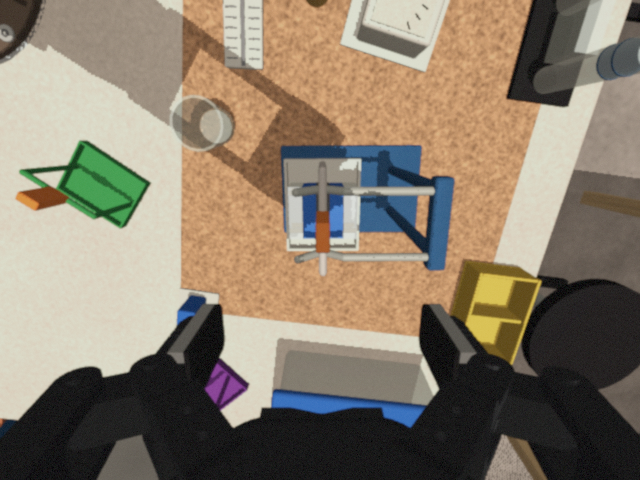

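```bash
python3 - <<'E'
from h import *
import pickle
s,m=pickle.load(open('w0.pkl','rb'))
o=lambda u,v,z:onz('wrist',u,v,z,m).round(4)
print('top -y end',o(322.5,251.5,.287),'bottom +y end',o(322.5,211.5,.240))
print('bar ends',o(322.5,165,.235),o(322.5,273,.235))
print('prongs',o(425,190,.241),o(340,191,.241),o(425,257,.241),o(345,257,.241))
E
```

```text
top -y end [ 0.5599 -0.2629  0.287 ] bottom +y end [ 0.5569 -0.2391  0.24  ]
bar ends [ 0.5514 -0.1972  0.235 ] [ 0.5652 -0.3028  0.235 ]
prongs [ 0.6476 -0.2069  0.241 ] [ 0.5703 -0.2178  0.241 ] [ 0.6619 -0.2708  0.241 ] [ 0.5845 -0.2809  0.241 ]
```

```bash
python3 -m pendant '[[100,[0.025,0,0.001],[0,0,0]],[100,[0.025,0,0],[0,0,0]],[100,[0.025,0,0],[0,0,0]],[100,[0.02,0,0],[0,0,0]],[100,[0.02,0,0],[0,0,0]],[100,[0.015,0,0],[0,0,0]],[100,[0.007,0,0],[0,0,0]],[100,[0,0,0],[0,0,0]]]' 40
python3 -m pendant '[[0,[0,0,0],[0,0,0]],[0,[0,0,0],[0,0,0]],[0,[0,0,0],[0,0,0]],[0,[0,0,0],[0,0,0]],[0,[0,0,0],[0,0,0]],[0,[0,0,0],[0,0,0]],[0,[0,0,0],[0,0,0]],[0,[0,0,0],[0,0,0]]]' 40
```

```text
time_s: 4.15
tool_pos: [0.5581, -0.2483, 0.2651]
tcp_rot: [-0.102, 1.57, 0.104]
force: [0.2, 0.2, -0.4]
gripper_width: 1.002
time_s: 4.95
tool_pos: [0.5586, -0.2487, 0.2663]
tcp_rot: [-0.103, 1.568, 0.103]
force: [-1.8, 0.5, 6.2]
gripper_width: 0.128
```

```bash
python3 -m pendant '[[0,[-0.003,0,0],[0,0,0]],[0,[-0.004,0,0],[0,0,0]],[0,[-0.005,0,0],[0,0,0]],[0,[-0.005,0,0],[0,0,0]],[0,[-0.005,0,0],[0,0,0]],[0,[-0.005,0,0],[0,0,0]],[0,[-0.004,0,0],[0,0,0]],[0,[-0.001,0,0],[0,0,0]]]' 60
python3 -m pendant '[[0,[0,0,0],[0,0,0]],[0,[0,0,0],[0,0,0]]]'
python3 - <<'E'
from h import *
snap('scene','sc1.png'); im=cams.camera('wrist')
a=cv2.imread('pics/sc1.png')[150:270,170:330]
cv2.imwrite('pics/lift.png',np.hstack([cv2.resize(a,(500,375)),cv2.resize(im[:,:,::-1][150:390,200:392].copy(),(300,375))]))
E
```

```text
time_s: 5.75
tool_pos: [0.5588, -0.2487, 0.2987]
tcp_rot: [-0.103, 1.568, 0.102]
force: [1.5, -0.6, -5.4]
gripper_width: 0.124
time_s: 5.95
tool_pos: [0.5585, -0.2486, 0.2978]
tcp_rot: [-0.103, 1.569, 0.103]
force: [-0.2, 0.5, -5.4]
gripper_width: 0.123
```

View pics/lift.png

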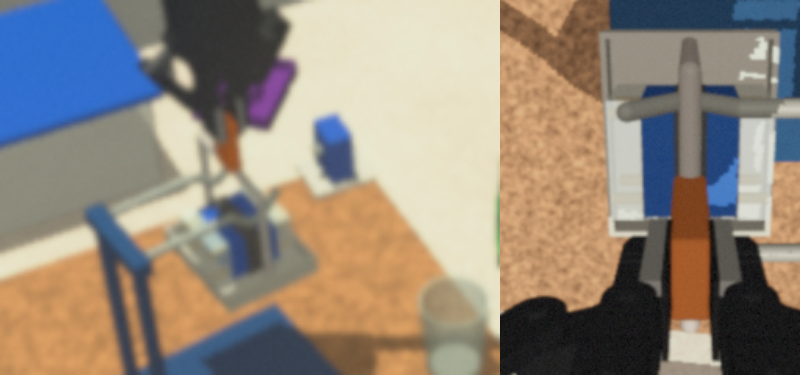

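The tray is lifted clear of both prongs and level, with a load of about 5.5–6 N. Now I take it out along -x.

```bash
python3 -m pendant '[[0,[0,0,-0.004],[0,0,0]],[0,[0,0,-0.008],[0,0,0]],[0,[0,0,-0.011],[0,0,0]],[0,[0,0,-0.011],[0,0,0]],[0,[0,0,-0.011],[0,0,0]],[0,[0,0,-0.010],[0,0,0]],[0,[0,0,-0.007],[0,0,0]],[0,[0,0,-0.004],[0,0,0]]]'
python3 -m pendant '[[0,[0,0.005,0],[0,0,0]],[0,[0,0.01,0],[0,0,0]],[0,[0,0.015,0],[0,0,0]],[0,[0,0.02,0],[0,0,0]],[0,[0,0.025,0],[0,0,0]],[0,[0,0.03,0],[0,0,0]],[0,[0,0.03,0],[0,0,0]],[0,[0,0.03,0],[0,0,0]]]'
python3 -m pendant '[[0,[0,0.03,0],[0.028,0,0]],[0,[0,0.03,0],[0.028,0,0]],[0,[0,0.03,0],[0.028,0,0]],[0,[0,0.03,0],[0.028,0,0]],[0,[0,0.03,0],[0.028,0,0]],[0,[0,0.03,0],[0.028,0,0]],[0,[0,0.03,0],[0.028,0,0]],[0,[0,0.025,0],[0.022,0,0]]]'
```

```text
time_s: 6.85
tool_pos: [0.4924, -0.2574, 0.2982]
tcp_rot: [-0.103, 1.568, 0.102]
force: [0.6, -0.2, -5.3]
gripper_width: 0.121
time_s: 7.65
tool_pos: [0.4711, -0.0913, 0.298]
tcp_rot: [-0.103, 1.568, 0.103]
force: [0.6, -0.2, -5.9]
gripper_width: 0.122
time_s: 8.45
tool_pos: [0.4625, 0.1433, 0.2981]
tcp_rot: [0.069, 1.57, -0.068]
force: [0.4, -1.8, -5.2]
gripper_width: 0.12
```

```bash
python3 -m pendant '[[0,[0,0.025,-0.003],[0,0,0]],[0,[0,0.025,-0.005],[0,0,0]],[0,[0,0.022,-0.006],[0,0,0]],[0,[0,0.02,-0.006],[0,0,0]],[0,[0,0.018,-0.006],[0,0,0]],[0,[0,0.015,-0.005],[0,0,0]],[0,[0,0.012,-0.004],[0,0,0]],[0,[0,0.007,-0.002],[0,0,0]]]'
python3 -m pendant '[[0,[0,0,0],[0,0,0]],[0,[0,0,0],[0,0,0]]]'
python3 - <<'E'
from h import *
import pickle
s=telemetry.read_state();m=cams.camera_model('wrist');im=snap('wrist','w1.png');snap('scene','sc2.png')
pickle.dump((s,m),open('w1.pkl','wb'))
for P in((.505,.316,.225),(.501,.252,.225),(.48,.318,.247),(.4745,.255,.247)): print(proj('wrist',np.array(P),m))
R=Ro.from_rotvec(s['tcp_rot']).as_matrix();print(R.round(3).tolist())
a=cv2.imread('pics/sc2.png')[260:420,270:430];w=cv2.resize(im[:,:,::-1][100:400,220:560].copy(),(425,375))
cv2.imwrite('pics/pre.png',np.hstack([w,cv2.resize(a,(375,375))]))
E
```

```text
time_s: 9.25
tool_pos: [0.4385, 0.2886, 0.298]
tcp_rot: [0.068, 1.57, -0.068]
force: [1.2, -0.9, -4.3]
gripper_width: 0.12
time_s: 9.45
tool_pos: [0.4391, 0.2871, 0.2979]
tcp_rot: [0.068, 1.57, -0.069]
force: [0.5, -0.9, -7.1]
gripper_width: 0.12
[416.24782229 205.23831641]
[411.04925892 293.18134249]
[384.43827538 212.34503636]
[379.15449129 306.83852884]
[[-0.0, 0.087, 0.996], [-0.0, 0.996, -0.087], [-1.0, -0.0, -0.0]]
```

View pics/pre.png

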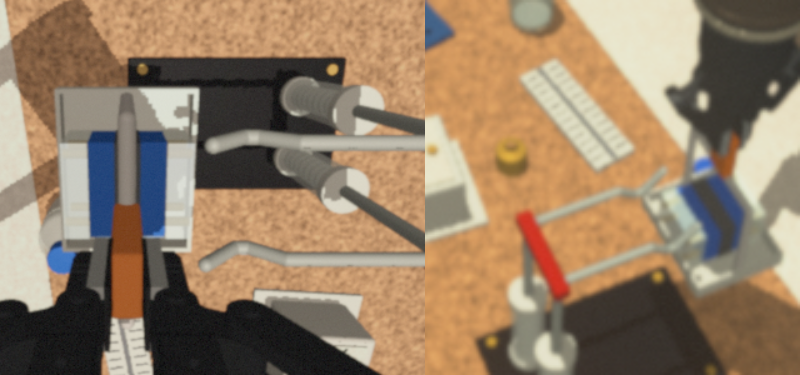

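The prongs are clear of the tray and parallel to its x axis: wrist notches at about (418,208) and (412,298), bar at column 322.

```bash
python3 - <<'E'
from h import *
import pickle
s,m=pickle.load(open('w1.pkl','rb'));R=Ro.from_rotvec(s['tcp_rot']).as_matrix()
o=lambda u,v,z:onz('wrist',220+u/1.25,100+v/1.25,z,m)
N=[o(248,135,.225),o(240,247,.225)];T=[o(212,146,.247),o(207,264,.247)];P=[o(310,143,.241),o(410,144,.241),o(300,259,.241),o(410,259,.241)]
for p in N+T+P:print(p.round(4))
f=lambda a,b,h:np.degrees(np.arctan2(*(b-a)[[1,0]]))
print('yaw',f(P[0],P[1],0),f(P[2],P[3],0), 'bar at .2666: ends',o(127,97,.2666).round(4),o(127,204,.2666).round(4))
seat=(N[0]+N[1])/2;d=seat-s['tool_pos'];print(seat.round(4),'local',(R.T@d).round(4))
seat=np.array([.503,.2845,.235]);print('fixedcams local',(R.T@(seat-s['tool_pos'])).round(4))
E
```

```text
[0.5064 0.314  0.225 ]
[0.5017 0.2484 0.225 ]
[0.483 0.315 0.247]
[0.4786 0.2514 0.247 ]
[0.5327 0.3108 0.241 ]
[0.5823 0.3059 0.241 ]
[0.53   0.2467 0.241 ]
[0.5894 0.2414 0.241 ]
yaw -5.622890351010804 -5.036716591170952 bar at .2666: ends [0.4443 0.3439 0.2666] [0.4401 0.2961 0.2666]
[0.504  0.2812 0.225 ] local [ 0.0729 -0.0002  0.0652]
fixedcams local [0.0629 0.003  0.0638]
```

```bash
python3 -m pendant '[[0,[0,-0.001,0.004],[0,0,0]],[0,[0,0,0.008],[0,0,0]],[0,[0,0,0.011],[0,0,0]],[0,[0,0,0.011],[0,0,0]],[0,[0,0,0.011],[0,0,0]],[0,[0,0,0.01],[0,0,0]],[0,[0,0,0.007],[0,0,0]],[0,[0,0,0.003],[0,0,0]]]'
python3 -m pendant '[[0,[0,0,0],[0,0,0]],[0,[0,0,0],[0,0,0]]]'
python3 - <<'E'
from h import *
import pickle
s=telemetry.read_state();print(s['tool_pos'],s['force'])
m=cams.camera_model('wrist');im=snap('wrist','w2.png');snap('scene','sc3.png')
pickle.dump((s,m),open('w2.pkl','wb'))
a=cv2.imread('pics/sc3.png')[290:400,290:400];w=cv2.resize(im[:,:,::-1][120:360,180:452].copy(),(425,375))
cv2.imwrite('pics/in.png',np.hstack([w,cv2.resize(a,(375,375))]))
E
```

```text
time_s: 10.35
tool_pos: [0.5046, 0.2806, 0.2978]
tcp_rot: [0.069, 1.57, -0.069]
force: [-0.9, 1.0, -5.5]
gripper_width: 0.124
time_s: 10.55
tool_pos: [0.5034, 0.2808, 0.2979]
tcp_rot: [0.068, 1.57, -0.069]
force: [-0.4, 0.3, -5.4]
gripper_width: 0.12
[0.50344996 0.28075655 0.29792323] [-0.37195451  0.29179462 -5.37015541]
```

View pics/in.png

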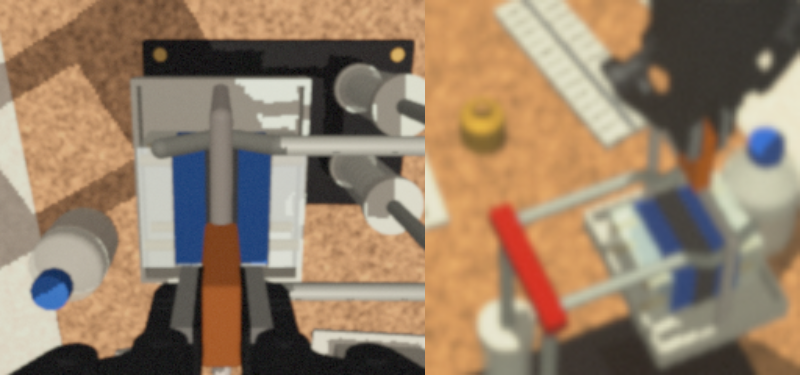

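The bar stands over both notches: wrist-crop bar column 221, between tip 160 and rear kink 275. Lowering now, starting with a baseline force reading.

```bash
cat > f.py <<'E'
from h import *
F=[];Z=[]
for i in range(12):
    cams.camera('top'); s=telemetry.read_state();F.append(s['force']);Z.append(s['tool_pos'])
F=np.array(F);print(s['time_s'],'F',F.mean(0).round(2),'sd',F.std(0).round(2),'pos',np.mean(Z,0).round(4),'M',s['moment'].round(2),'w',s['gripper_width'])
E
python3 f.py
python3 -m pendant '[[0,[0.003,0,0],[0,0,0]],[0,[0.003,0,0],[0,0,0]],[0,[0.003,0,0],[0,0,0]],[0,[0.003,0,0],[0,0,0]],[0,[0.003,0,0],[0,0,0]],[0,[0.003,0,0],[0,0,0]],[0,[0.003,0,0],[0,0,0]],[0,[0.003,0,0],[0,0,0]]]'
python3 -m pendant '[[0,[0.002,0,0],[0,0,0]],[0,[0.002,0,0],[0,0,0]],[0,[0.002,0,0],[0,0,0]],[0,[0.002,0,0],[0,0,0]],[0,[0.002,0,0],[0,0,0]],[0,[0.002,0,0],[0,0,0]],[0,[0.002,0,0],[0,0,0]],[0,[0.002,0,0],[0,0,0]]]'
python3 -m pendant '[[0,[0.002,0,0],[0,0,0]],[0,[0.002,0,0],[0,0,0]],[0,[0.002,0,0],[0,0,0]],[0,[0.002,0,0],[0,0,0]],[0,[0.002,0,0],[0,0,0]],[0,[0.002,0,0],[0,0,0]],[0,[0.002,0,0],[0,0,0]],[0,[0.002,0,0],[0,0,0]]]'
python3 f.py
```

```text
11.25 F [ 0.01  0.05 -5.46] sd [0.58 0.34 0.47] pos [0.5037 0.2808 0.2981] M [-0.02 -0.02 -0.06] w 0.12434092752399861
time_s: 12.05
tool_pos: [0.5038, 0.2808, 0.2737]
tcp_rot: [0.068, 1.57, -0.068]
force: [-0.2, -0.0, -5.5]
gripper_width: 0.124
time_s: 12.85
tool_pos: [0.5038, 0.2808, 0.2579]
tcp_rot: [0.069, 1.57, -0.068]
force: [0.1, -0.9, -4.3]
gripper_width: 0.122
time_s: 13.65
tool_pos: [0.5038, 0.2808, 0.2419]
tcp_rot: [0.068, 1.57, -0.068]
force: [0.8, -0.9, -3.8]
gripper_width: 0.124
14.25 F [ 0.05  0.31 -3.89] sd [0.6  0.45 0.52] pos [0.5038 0.2808 0.242 ] M [ 0.02 -0.01  0.09] w 0.12088424878601352
```

```bash
python3 -m pendant '[[0,[0.002,0,0],[0,0,0]],[0,[0.002,0,0],[0,0,0]],[0,[0.002,0,0],[0,0,0]],[0,[0.002,0,0],[0,0,0]],[0,[0.002,0,0],[0,0,0]],[0,[0.002,0,0],[0,0,0]],[0,[0.002,0,0],[0,0,0]],[0,[0.002,0,0],[0,0,0]]]'
python3 -m pendant '[[0,[0.002,0,0],[0,0,0]],[0,[0.002,0,0],[0,0,0]],[0,[0.002,0,0],[0,0,0]],[0,[0.002,0,0],[0,0,0]],[0,[0.002,0,0],[0,0,0]],[0,[0.002,0,0],[0,0,0]],[0,[0.002,0,0],[0,0,0]],[0,[0.002,0,0],[0,0,0]]]'
python3 f.py
python3 - <<'E'
from h import *
im=snap('wrist','w3.png');snap('scene','sc4.png')
a=cv2.imread('pics/sc4.png')[290:400,290:400];w=cv2.resize(im[:,:,::-1][120:360,180:452].copy(),(425,375))
cv2.imwrite('pics/low.png',np.hstack([w,cv2.resize(a,(375,375))]))
E
```

```text
time_s: 15.05
tool_pos: [0.5038, 0.2808, 0.2258]
tcp_rot: [0.068, 1.57, -0.068]
force: [0.3, -0.6, -2.9]
gripper_width: 0.125
time_s: 15.85
tool_pos: [0.5038, 0.2808, 0.2099]
tcp_rot: [0.069, 1.57, -0.068]
force: [0.6, -0.6, -0.6]
gripper_width: 0.12
16.45 F [ 0.18  0.23 -1.54] sd [0.54 0.46 0.6 ] pos [0.5038 0.2808 0.21  ] M [ 0.04 -0.07  0.03] w 0.12051292578604822
```

View pics/low.png

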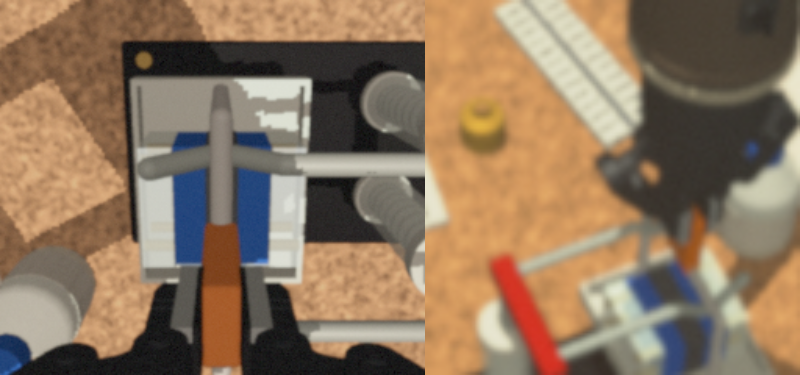

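Both prongs carry the bar, which lies in the notch, and the fork is sunk about 54 mm.

```bash
python3 -m pendant '[[0,[0.002,0,0],[0,0,0]],[0,[0.002,0,0],[0,0,0]],[0,[0.002,0,0],[0,0,0]],[0,[0.002,0,0],[0,0,0]],[0,[0.002,0,0],[0,0,0]],[0,[0.002,0,0],[0,0,0]],[0,[0.002,0,0],[0,0,0]],[0,[0.002,0,0],[0,0,0]]]'
sed -i 's/range(12)/range(30)/' f.py; python3 f.py
```

```text
time_s: 17.35
tool_pos: [0.5038, 0.2808, 0.1938]
tcp_rot: [0.069, 1.57, -0.068]
force: [1.4, -0.0, -0.6]
gripper_width: 0.128
18.85 F [ 0.34  0.33 -0.57] sd [0.61 0.48 0.53] pos [0.5038 0.2808 0.194 ] M [ 0.09 -0.1   0.03] w 0.11584454459924373
```

```bash
python3 -m pendant '[[0,[0.001,0,0],[0,0,0]],[0,[0.002,0,0],[0,0,0]],[0,[0.002,0,0],[0,0,0]],[0,[0,0,0],[0,0,0]]]'
python3 f.py
```

```text
time_s: 19.25
tool_pos: [0.5038, 0.2808, 0.1887]
tcp_rot: [0.068, 1.57, -0.069]
force: [1.7, 0.8, -0.3]
gripper_width: 0.121
20.75 F [ 0.29  0.58 -0.22] sd [0.67 0.55 0.57] pos [0.5038 0.2808 0.189 ] M [ 0.05 -0.07  0.02] w 0.12061235751262755
```

```bash
python3 -m pendant '[[10,[0,0,0],[0,0,0]],[12,[0,0,0],[0,0,0]],[13,[0,0,0],[0,0,0]],[14,[0,0,0],[0,0,0]],[15,[0,0,0],[0,0,0]],[17,[0,0,0],[0,0,0]],[20,[0,0,0],[0,0,0]],[24,[0,0,0],[0,0,0]]]' 20
python3 -m pendant '[[30,[0,0,0],[0,0,0]],[40,[0,0,0],[0,0,0]],[40,[0,0,0],[0,0,0]],[40,[0,0,0],[0,0,0]]]'
python3 f.py; python3 - <<'E'
from h import *
im=snap('wrist','w4.png');snap('scene','sc5.png')
a=cv2.imread('pics/sc5.png')[290:420,270:400];w=cv2.resize(im[:,:,::-1][120:360,180:452].copy(),(425,375))
cv2.imwrite('pics/rel.png',np.hstack([w,cv2.resize(a,(375,375))]))
E
```

```text
time_s: 21.55
tool_pos: [0.5038, 0.2808, 0.189]
tcp_rot: [0.068, 1.57, -0.069]
force: [0.2, 0.6, -0.8]
gripper_width: 0.24
time_s: 21.95
tool_pos: [0.5038, 0.2808, 0.189]
tcp_rot: [0.068, 1.57, -0.069]
force: [-0.4, 0.3, 0.5]
gripper_width: 0.397
23.45 F [-0.06  0.04  0.05] sd [0.54 0.53 0.54] pos [0.5038 0.2808 0.189 ] M [ 0.03 -0.03  0.02] w 0.3928995724429282
```

View pics/rel.png

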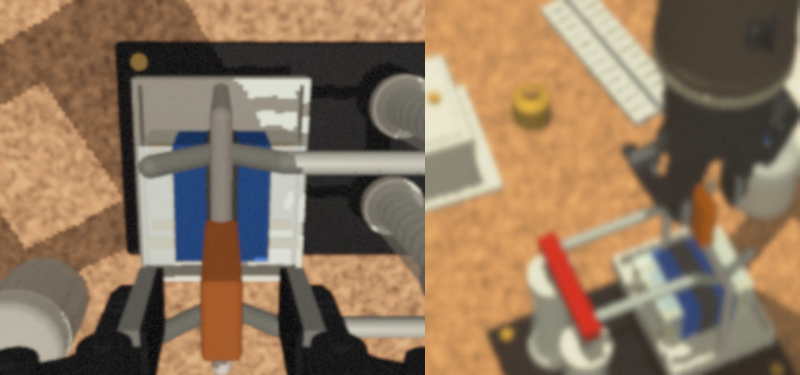

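The tray is released and hangs level with the bar in both notches, and the fingers stand clear of the grip. Now I retreat straight up.

```bash
python3 -m pendant '[[40,[-0.01,0,0],[0,0,0]],[40,[-0.02,0,0],[0,0,0]],[40,[-0.02,0,0],[0,0,0]],[40,[-0.02,0,0],[0,0,0]],[40,[-0.03,0,0],[0,0,0]],[40,[-0.03,0,0],[0,0,0]],[40,[-0.03,0,0],[0,0,0]],[40,[-0.02,0,0],[0,0,0]]]'
python3 -m pendant '[[40,[0,0,0],[0,0,0]],[40,[0,0,0],[0,0,0]],[40,[0,0,0],[0,0,0]],[40,[0,0,0],[0,0,0]],[40,[0,0,0],[0,0,0]],[40,[0,0,0],[0,0,0]],[40,[0,0,0],[0,0,0]],[40,[0,0,0],[0,0,0]]]'
python3 - <<'E'
from h import *
P=[]
for i in range(2):
    im=snap('wrist',f'w5{i}.png')
    h=cv2.cvtColor(im,cv2.COLOR_RGB2HSV);m=cv2.inRange(h,(6,150,100),(18,255,255));m[:,:200]=0;m[:,450:]=0
    k,l,st,ce=cv2.connectedComponentsWithStats(m);i=1+st[1:,4].argmax();print(st[i],ce[i]); cams.camera('top')
s=snap('scene','sc6.png')
a=cv2.imread('pics/sc6.png')[270:420,270:420];w=cv2.resize(im[:,:,::-1][100:400,150:490].copy(),(425,375))
cv2.imwrite('pics/end.png',np.hstack([w,cv2.resize(a,(375,375))]))
E
```

```text
time_s: 24.35
tool_pos: [0.5041, 0.2809, 0.3722]
tcp_rot: [0.069, 1.567, -0.067]
force: [0.4, 0.3, 0.3]
gripper_width: 0.404
time_s: 25.15
tool_pos: [0.5038, 0.2808, 0.3689]
tcp_rot: [0.068, 1.57, -0.069]
force: [0.7, -0.2, 0.0]
gripper_width: 0.398
[316 205  11  34 358] [321.18156425 221.63407821]
[316 205  11  34 356] [321.18539326 221.70224719]
```

View pics/end.png

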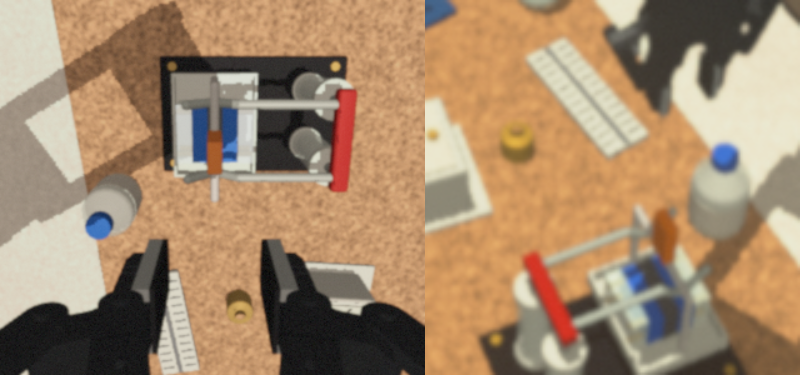

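The tray hangs level and still in both notches with the cell in it, and the gripper is clear. Handing in.

```bash
python3 -c "
from bench import manip
print(manip.sign_off())"
```

```text
the job is handed in; nothing more can be done
None
```

The tray with the fuel cell now hangs by its bar in both prongs of the spring balance, released and clear of the gripper, and I have handed the job in. The sign-off gives no verdict.

**What I did:** I lifted the tray off the blue rack by its orange grip, carried it about 16 cm above the bench, and brought it in over the balance's notches. I then lowered it at 0.02 m/s once it was near the fork. I let go only when the averaged vertical force on the tool was about zero (-0.22 N, which matched my estimate of the sensor's offset). The fork had sunk about 76 mm by then, worked out from the tool height.

**Last checks:**
- **Position:** The last picture shows the bar in both notches, the tray level and the cell inside it.
- **Motion:** The grip moved less than 0.1 pixel between two pictures 0.1 s apart. I could not read the fork's speed directly.
- **Gripper:** The force on the tool was about zero after release, and the gripper finished about 18 cm above the grasp.
- **Time:** About 25 s of the 58 s were used.
- **Disagreement:** The fixed and wrist cameras placed the balance notches 1 to 3 mm apart, well inside the 12 mm allowed.
- **Failed checks:** None.

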